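# Fold down the empty manual rest

## Task

Take the empty yellow manual rest by its grab bar, raise its board up through the notches and on past the top one until its prop is kicked clear, then lower the board gently all the way down flat and let go. Do not let it drop, and leave the blue rest with the parts sheet propped as it is.

Things in the scene. Friction and masses are not known exactly. Their poses are not given: they have to be found in the camera images.
- yellow_board (a joint): tilt of the yellow board in rad: 0 = flat, growing as the grab bar rises; hard stop at 1.08. A brass prop catches in notches at about 0.26, 0.44 and 0.61: the board can always be raised, but drops back only to the notch below (it starts in one). At about 0.9 a red cam throws the prop clear (surely by 0.95); then it can be lowered to 0. Board 0.45 kg, weakly damped: it falls if let go off a notch.
- yellow_bar (a point): centre of the yellow rest's steel grab bar: level, round, 12 mm thick, 102 mm clear between two lugs, parallel to the hinge and 230 mm from its axis, on the robot's side. In the board's mid-plane; a 49 mm open gap parts it from the board (200 mm wide, 8 mm thick). Open space below. It may turn in the fingers as the board swings. 95 mm above the bench when flat, 298 mm at the stop.
- yellow_hinge (a point): middle of the yellow rest's hinge axis, 95 mm above the bench, at the far edge of the board. The stand is screwed to the bench, turned by up to 0.3 rad either way. x axis: level, from the bar's side towards the hinge; y along the hinge axis; z up.
- blue_bar (a point): centre of the grab bar of the other rest, built just the same but with a blue board and a white parts sheet clipped on it. Leave it alone. Which rest stands left and which right varies.

How it is judged:
By the outcome, as a careful person would: the job done as asked, in the order asked, and still so for the second after the job is handed in, with the robot touching nothing.
It also fails if it takes over 40 s, if anything falls off the work surface, if the arm or the gripper's body presses on something with over 40 N, if the wrist force passes 120 N, or if a joint passes its speed limit or range.

## Robot

A 6-joint arm with a two-finger parallel gripper is mounted at the origin on the work surface. World frame = base frame: x ahead of the robot, y to its left, z up, the work surface at z = 0. Lengths are in mm, angles in rad, forces in N, time in s.
With the tool pointing down it reaches from about 275 to 825 mm from the base axis. Payload 5.2 kg.
Tool frame: the origin (TCP) lies at the very end of the fingers, on their centre line; the grasp point (between the pads) lies 19 mm behind it; z points along the fingers, y is the direction in which the jaws open and shut (so a half turn about z gives the same grasp; the last joint's range is limited). The gripper opens to 93 mm and grips with 3 to 60 N. Pads are 15 mm wide; open, the fingers measure 128 mm over their backs; the gripper's body (75 mm by 188 mm) begins 65 mm behind the grasp point.
Start: joints at [-1.511, 0.259, 1.535, -0, 1.348, -0.203], TCP at [142.903, -531.115, 184.253] pointing down, gripper open.
Joint ranges: [-3.14, 3.14], [-0.91, 2.08], [0.19, 2.58], [-1.22, 4.36], [0.22, 2.71], [-3.12, 3.12]. Speed limits (rad/s): [2.57, 2.57, 3.14, 3.14, 3.14, 3.14].

## Interface

Orientations are given as [roll, pitch, yaw] about the fixed x, y, z axes, in that order (R = Rz(yaw) Ry(pitch) Rx(roll)).
In Python, from bench import robot gives the robot as it stands. The module is installed in compiled form; this text tells all that it offers. Calls block until the motion is done:
- robot.move_ptp(position, orientation): joint-space move of the TCP to a pose.
- robot.move_linear(position, ori=None, speed=150, f_stop=None): straight line of the TCP; ori=None keeps the orientation; speed is the mean speed in mm/s. With f_stop (N) it stops when the force on the tool has changed by that much, and returns True; else False.
- robot.move_j(angles): joint-space move.
- robot.move_gripper(opening): opening from 0.0 (shut) to 1.0 (fully open); the grip force is fixed at half the most; returns when the fingers have stopped.
- robot.sleep(seconds).
- robot.inverse_kinematics(position, orientation): joint angles nearest the present ones, or None.
- robot.get_image(name): name is "scene" or "top" or "wrist"; returns a dict with "img" (420x560x3 uint8, blue, green, red), "fovy" (degrees; the focal length in pixels is half the picture's height over the tangent of half this angle, whatever the lens; pixels are square), "cx", "cy" (the principal point, pixels), "eye" and "orientation" of the camera in the world. Camera axes: x right, y down, z forward; pixel columns grow to the right and rows downward; lengths in mm; the calibration is good to about 2 mm. A picture is of the moment at which its call begins. There is no depth.
A pose or a line that the arm cannot do raises robot.MotionError and nothing moves.
- robot.hand_in(): hands the job in, once; it reports no verdict.
Readings, each from a call of its own:
- robot.current_t(): time.
- robot.current_qpos(): joint angles.
- robot.current_joint_vel(): joint speeds.
- robot.current_joint_efforts(): joint torques, N m.
- robot.current_tcp_pos(): TCP position.
- robot.current_eef_rot(): TCP orientation.
- robot.current_contact_force(): force on the tool from outside, world axes, zero at the start.
- robot.current_ft_torque(): the same for the moment, N m.
- robot.current_gripper_width(): opening from 0.0 (shut) to 1.0 (fully open).
Only numpy, scipy, OpenCV 4.12 (cv2) and the standard library are available. Lean on these libraries where they do the work, as an engineer would, in place of code of your own. Each camera call takes 0.05 s, during which the arm holds its last target.

## Working session

There is one attempt and no reset: what is moved stays moved. The work goes in short steps, each a Python script; the robot and the scene stay as the last script left them, time stands still between calls to the robot, and variables do not carry over. Pictures are saved under pics/ and viewed, and the job is handed in when it is done.

```bash
mkdir -p pics; python3 - <<'E'
from bench import robot
import cv2
for n in ["scene","top","wrist"]:
    d=robot.get_image(n); cv2.imwrite(f"pics/{n}0.png",d["img"])
    print(n,d["fovy"],d["cx"],d["cy"],d["eye"],d["orientation"])
print(robot.current_t(),robot.current_eef_rot(),robot.current_contact_force())
E
```

```text
scene 49.197478889812885 282.3490195992816 209.51506469093272 [1090.21759937 -521.62592412 1112.12492384] [-2.50800709  0.00904908  0.77855138]
top 57.70882286192001 277.23490729738523 207.958179185968 [414.74203916 -24.24263046 898.55452094] [-2.91893821e+00  1.58998974e-04 -1.59419373e+00]
wrist 63.601280900020654 282.58941935121413 213.51129519271663 [ 213.48614826 -512.80549187  384.10332808] [ 2.87324147e+00  1.99045558e-03 -1.30883250e+00]
0.15 [-3.14020105e+00 -2.78725626e-04  2.62800374e-01] [-0.23802688 -0.45960399  0.11430259]
```

View pics/scene0.png

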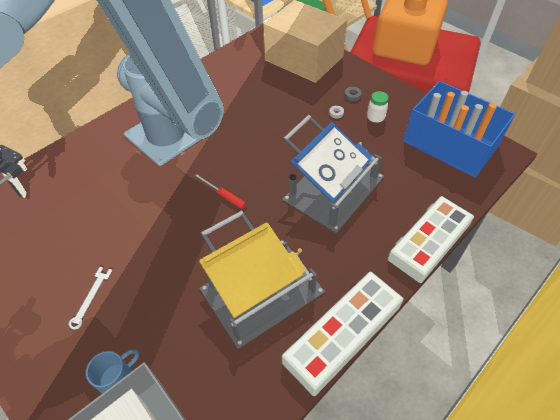

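View pics/top0.png

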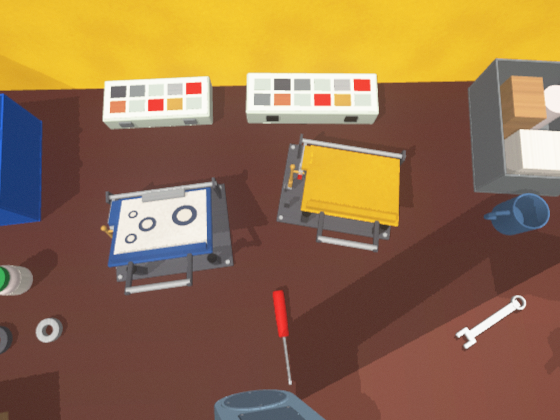

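The yellow rest is on the right in the top view. Its bar runs about (319,240)–(378,246) and its hinge rod about (302,140)–(404,156). In the scene view the bar is near (203,228)–(242,214). I'll zoom in to measure.

```bash
python3 - <<'E'
import cv2,numpy as np
a=cv2.imread("pics/top0.png")[120:270,260:420]
cv2.imwrite("pics/topz.png",cv2.resize(a,None,fx=4,fy=4,interpolation=cv2.INTER_CUBIC)[:600])
a=cv2.imread("pics/scene0.png")[200:350,180:340]
cv2.imwrite("pics/scz.png",cv2.resize(a,None,fx=4,fy=4,interpolation=cv2.INTER_CUBIC))
E
```

```text
(no output)
```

View pics/topz.png

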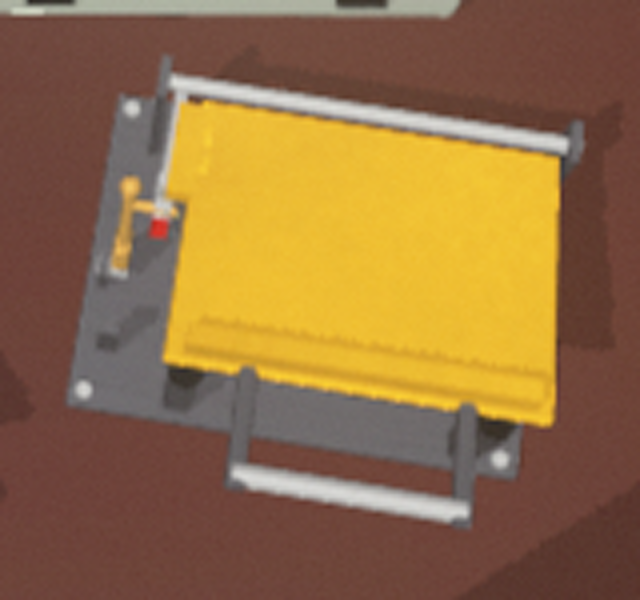

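View pics/scz.png

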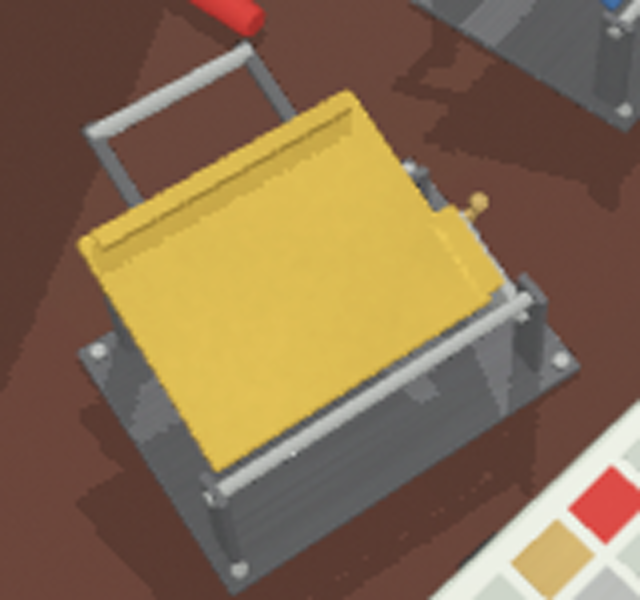

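```bash
cat > h.py <<'E'
import numpy as np
from scipy.spatial.transform import Rotation as R
CAM={"scene":(49.197478889812885,282.3490195992816,209.51506469093272,[1090.21759937,-521.62592412,1112.12492384],[-2.50800709,0.00904908,0.77855138]),
"top":(57.70882286192001,277.23490729738523,207.958179185968,[414.74203916,-24.24263046,898.55452094],[-2.91893821e+00,1.58998974e-04,-1.59419373e+00])}
def ray(c,u,v):
    f,cx,cy,e,o=CAM[c] if isinstance(c,str) else (c["fovy"],c["cx"],c["cy"],c["eye"],c["orientation"])
    F=210/np.tan(np.radians(f)/2)
    d=R.from_euler("xyz",o).as_matrix()@np.array([(u-cx)/F,(v-cy)/F,1]); return np.array(e),d/np.linalg.norm(d)
def plane(c,u,v,z):
    e,d=ray(c,u,v); return e+d*(z-e[2])/d[2]
def tri(r1,r2):
    (a,d),(b,g)=r1,r2
    s=np.linalg.lstsq(np.c_[d,-g],b-a,rcond=None)[0]
    p,q=a+s[0]*d,b+s[1]*g; return (p+q)/2,np.linalg.norm(p-q)
E
python3 - <<'E'
from h import *
T=lambda x,y:((x+.5)/4-.5+260,(y+.5)/4-.5+120)
S=lambda x,y:((x+.5)/4-.5+180,(y+.5)/4-.5+200)
P={}
for n,t,s in [("barL",(237,475),(248,48)),("barR",(465,513),(92,133)),("hL",(172,82),(528,300)),("hR",(570,146),(224,488))]:
    p,e=tri(ray("top",*T(*t)),ray("scene",*S(*s))); P[n]=p; print(n,p.round(1),round(e,1),"top@95",plane("top",*T(*t),95).round(1),"sc@95",plane("scene",*S(*s),95).round(1))
b=(P["barL"]+P["barR"])/2;h=(P["hL"]+P["hR"])/2
print(b,h,np.linalg.norm(h-b),np.arctan2(b[2]-h[2],np.linalg.norm((h-b)[:2])), np.arctan2((h-b)[1],(h-b)[0]))
for a in("bar","h"):
    d=P[a+"L"]-P[a+"R"]; print(a,np.linalg.norm(d),np.arctan2(-d[0],d[1]))
E
```

```text
barL [ 520.3 -107.2  157.2] 2.4 top@95 [ 528.4 -115.2   95. ] sc@95 [483.9 -79.2  95. ]
barR [ 498.7 -218.3  156. ] 0.7 top@95 [ 505.4 -234.6   95. ] sc@95 [ 461.2 -198.7   95. ]
hL [752.2 -88.9  94.9] 0.9 top@95 [751.9 -89.2  95. ] sc@95 [752.4 -88.5  95. ]
hR [ 708.7 -306.2   98.8] 5.0 top@95 [ 708.6 -309.6   95. ] sc@95 [ 708.8 -303.5   95. ]
[ 509.4666842  -162.77682928  156.61644447] [ 730.44026332 -197.53994676   96.86878982] 231.533106137658 0.2610056974275464 -0.15603910109151467
bar 113.19797168247625 -0.1918200079790021
h 221.7138891828328 -0.19759860257030298
```

The tilt measures 0.26, the lowest notch, and the yaw is about -0.19. Next I hover above the bar and refine with the wrist camera.

```bash
python3 - <<'E'
from bench import robot
import cv2,numpy as np
from h import *
p=robot.current_tcp_pos()
robot.move_linear([p[0],p[1],250],speed=150)
robot.move_ptp([509.5,-162.8,240],[np.pi,0,1.38])
robot.move_gripper(0.43)
d=robot.get_image("wrist"); cv2.imwrite("pics/w1.png",d["img"])
np.save("w1.npy",{k:v for k,v in d.items() if k!="img"},allow_pickle=True)
print(robot.current_t(),robot.current_tcp_pos(),robot.current_eef_rot(),robot.current_qpos(),robot.current_gripper_width(),robot.current_contact_force())
# project guesses
F=210/np.tan(np.radians(d["fovy"])/2);M=R.from_euler("xyz",d["orientation"]).as_matrix()
for q in ([509.5,-162.8,154],[509.5,-162.8,221],[520.3,-107.2,155],[498.7,-218.3,155]):
    c=M.T@(np.array(q)-d["eye"]);print((F*c[0]/c[2]+d["cx"]).round(1),(F*c[1]/c[2]+d["cy"]).round(1))
E
```

```text
3.6583 [ 509.50133428 -162.76740717  239.9867002 ] [-3.14156479e+00 -1.30621907e-05  1.38007062e+00] [-5.17883881e-01  1.99617348e-01  1.47555264e+00  3.43277888e-06
  1.46645326e+00 -3.27158530e-01] 0.4318605550586055 [ 1.07034948 -0.62380104 -0.53531411]
283.0 206.6
283.2 230.7
283.1 140.3
282.9 266.8
```

View pics/w1.png

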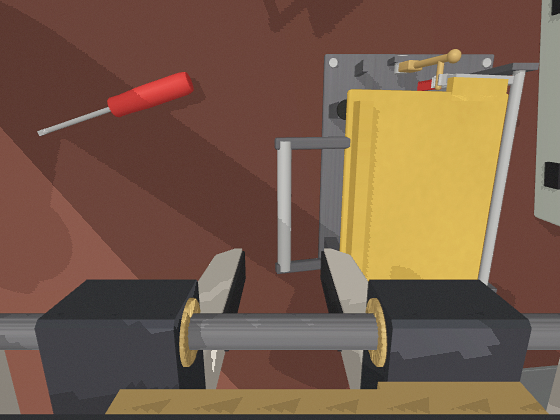

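The wrist view shows the bar vertical at column 284.5, rows 140–268, and the fingertips centred at about column 284. Yaw and centring are good, so I descend and grip.

```bash
python3 - <<'E'
from bench import robot
import cv2,numpy as np
print(robot.move_linear([510.3,-162.9,136],speed=80,f_stop=8), robot.current_tcp_pos(),robot.current_contact_force())
robot.move_gripper(0.0)
print(robot.current_t(),robot.current_gripper_width(),robot.current_contact_force(),robot.current_ft_torque())
for n in("wrist","scene"):
    cv2.imwrite(f"pics/{n}2.png",robot.get_image(n)["img"])
E
```

```text
False [ 510.70106936 -163.12953747  136.59344423] [-0.30842039 -0.00794474 -0.19443712]
5.9 0.0026702616357423097 [0.41841557 0.18917788 0.38852854] [-0.04580186 -0.05626924  0.04350552]
```

View pics/wrist2.png

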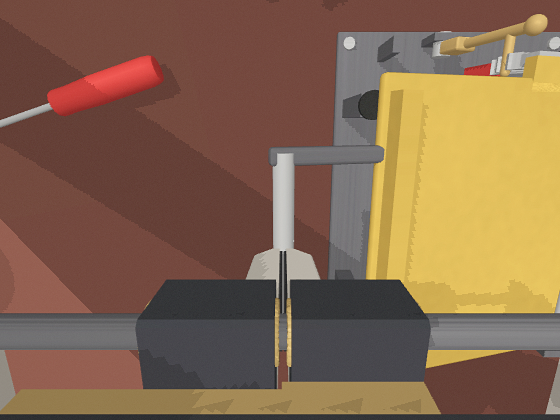

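View pics/scene2.png

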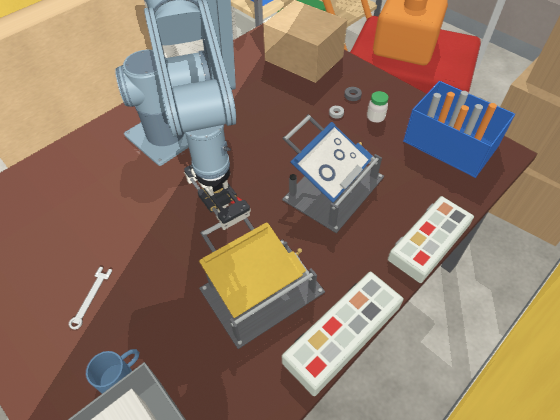

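The gripper shut fully, so the bar isn't between the pads. I'll compare the pictures up close and measure the bar again from the wrist views.

```bash
python3 - <<'E'
from bench import robot
import cv2,numpy as np
from h import *
d0=cv2.imread("pics/scene0.png")[170:270,180:280];d2=cv2.imread("pics/scene2.png")[170:270,180:280]
cv2.imwrite("pics/cmp.png",cv2.resize(np.hstack([d0,d2]),None,fx=4,fy=4,interpolation=cv2.INTER_CUBIC))
d=robot.get_image("wrist");t=robot.get_image("top");cv2.imwrite("pics/top2.png",cv2.resize(t["img"][120:270,260:420],None,fx=4,fy=4))
print(d["eye"],d["orientation"])
w1=np.load("w1.npy",allow_pickle=True).item();print(w1["eye"],w1["orientation"])
print("left lug/bar junction tri", tri(ray(w1,284.5,146),ray(d,284,156)))
for c in (w1,d):
    F=210/np.tan(np.radians(c["fovy"])/2);M=R.from_euler("xyz",c["orientation"]).as_matrix()
    q=M.T@(np.array([520.3,-107.2,157])-c["eye"]);print((F*q[:2]/q[2]+[c["cx"],c["cy"]]).round(1))
tc=robot.current_tcp_pos();q=M.T@(tc-d["eye"]);print("tip",(F*q[:2]/q[2]+[c["cx"],c["cy"]]).round(1))
E
```

```text
[523.59501392 -91.49734384 336.55185314] [ 2.87278330e+00 -6.05399014e-04 -1.91632894e-01]
[522.79950885 -91.35737741 440.56762815] [ 2.87276913e+00 -6.37248174e-04 -1.91557615e-01]
left lug/bar junction tri (array([ 519.89084407, -117.65060989,   75.2849359 ]), np.float64(0.2171515925893402))
[283.1 140.5]
[281.9 152. ]
tip [283.3 240.2]
```

View pics/cmp.png

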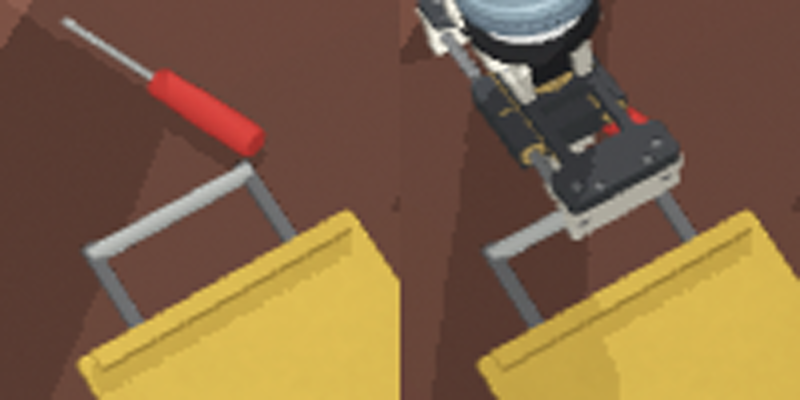

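View pics/top2.png

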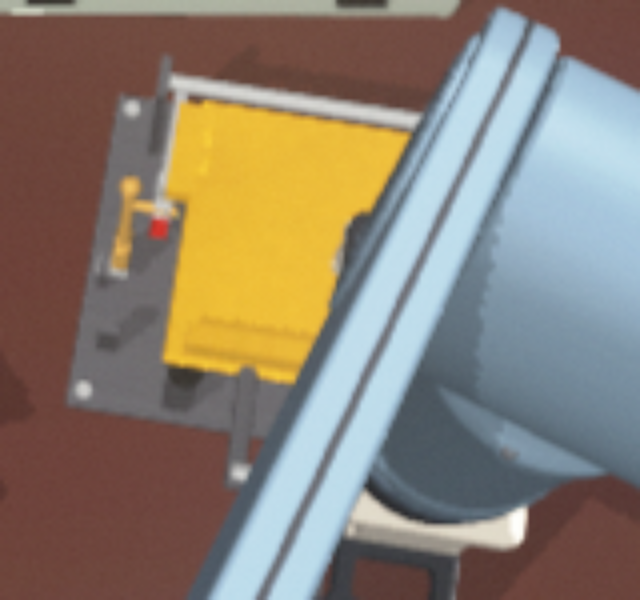

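```bash
python3 - <<'E'
from bench import robot
import cv2,numpy as np
from h import *
tc=robot.current_tcp_pos();print(tc,robot.current_contact_force())
def proj(c,p):
    f,cx,cy,e,o=CAM[c];F=210/np.tan(np.radians(f)/2);q=R.from_euler("xyz",o).as_matrix().T@(np.array(p)-e);return (F*q[:2]/q[2]+[cx,cy])
a=cv2.imread("pics/scene2.png")[150:270,160:300];a=cv2.resize(a,None,fx=5,fy=5,interpolation=cv2.INTER_CUBIC)
for p,col in ((tc,(0,255,0)),(tc+[0,0,19],(255,255,0)),(tc+[0,0,84],(255,0,255)),([509.5,-162.8,155],(0,0,255))):
    u=proj("scene",p);print(u);cv2.circle(a,tuple(((u-[160,150]+.5)*5).astype(int).tolist()),4,col,-1)
cv2.imwrite("pics/s2z.png",a)
b=np.hstack([cv2.imread("pics/w1.png")[130:280,240:340],cv2.imread("pics/wrist2.png")[140:290,235:335]])
cv2.imwrite("pics/wz.png",cv2.resize(b,None,fx=4,fy=4,interpolation=cv2.INTER_CUBIC))
E
```

```text
[ 510.28920568 -162.90237689  135.97753114] [ 0.96693603 -0.39595815  0.73342992]
[223.22301279 226.89977213]
[222.37809397 222.69874495]
[219.31169074 207.45225847]
[222.20349376 222.49154467]
```

View pics/s2z.png

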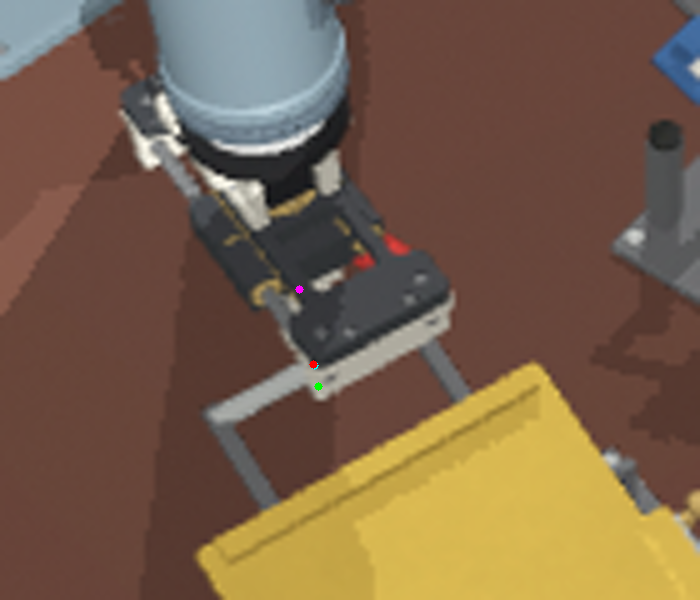

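View pics/wz.png

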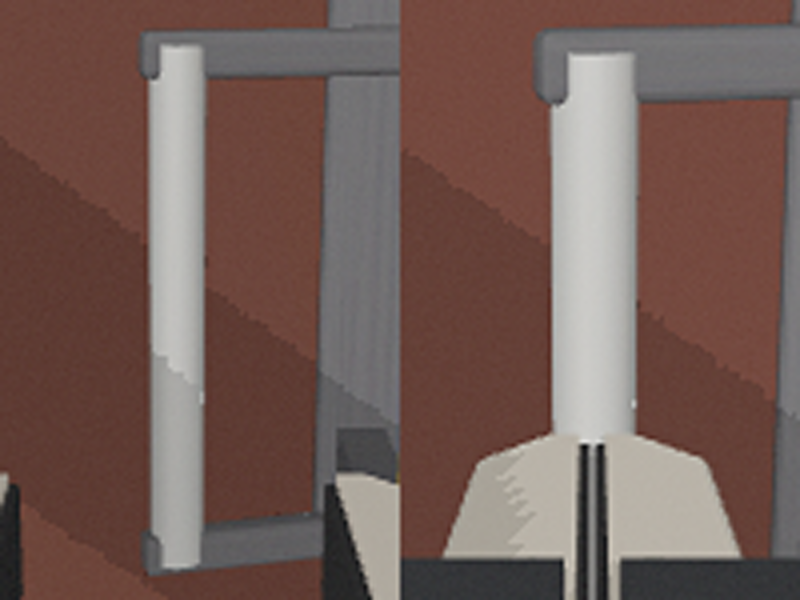

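The bar sits where I predicted in the wrist view, so its position holds, but the closed fingers are clearly above it. I'll touch the bar gently with the closed tips to find the real tip height.

```bash
python3 - <<'E'
from bench import robot
import cv2
p=[510.3,-162.9]
print(robot.move_linear([*p,96],speed=25,f_stop=4),robot.current_tcp_pos(),robot.current_contact_force(),robot.current_t())
cv2.imwrite("pics/w3.png",robot.get_image("wrist")["img"])
E
```

```text
True [ 509.83330079 -162.80946506  122.23018163] [0.05764381 0.39062851 2.44566322] 6.85
```

View pics/w3.png

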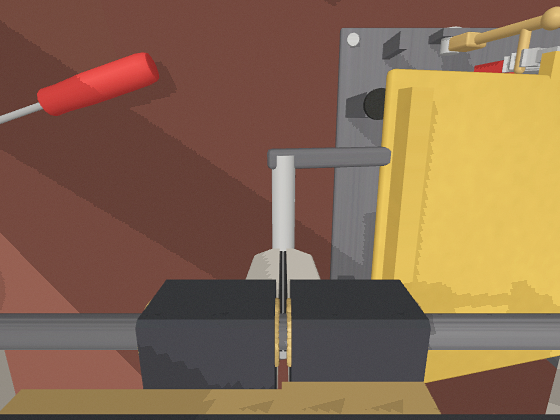

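The contact shows the usable fingertip ends about 37 mm short of the stated TCP, which matches my estimate from the images. I'll open, go 25 mm below the contact height and grip.

```bash
python3 - <<'E'
from bench import robot
import cv2
p=[510.3,-162.9]
robot.move_linear([*p,145],speed=100)
robot.move_gripper(0.43)
print(robot.move_linear([*p,98],speed=50,f_stop=6),robot.current_tcp_pos(),robot.current_contact_force(),robot.current_t())
robot.move_gripper(0.0)
print(robot.current_t(),robot.current_gripper_width(),robot.current_contact_force(),robot.current_ft_torque())
cv2.imwrite("pics/w4.png",robot.get_image("wrist")["img"])
E
```

```text
False [ 510.56184205 -163.03451271   98.3281274 ] [ 1.21895742  0.74342742 -0.23350145] 9.1833
9.7667 0.11978429347291314 [ 0.78807259 -0.70934846 -0.0167625 ] [-0.05599468 -0.23158609 -0.01985191]
```

View pics/w4.png

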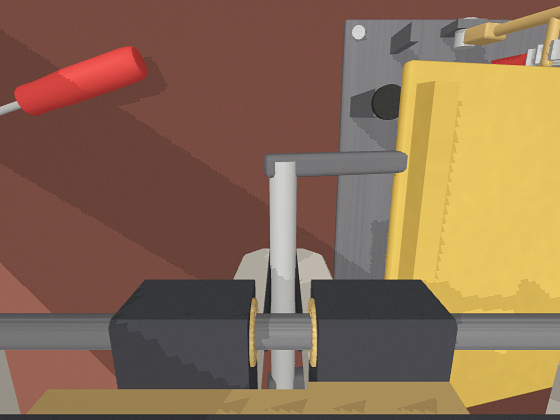

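The bar is gripped: width 0.12 is about 11 mm. Now I raise it along the arc about the hinge.

```bash
cat >> h.py <<'E'
B0=np.array([510.4,-162.9,154.1]);TH0=.26;PSI=-.19;L=56.1
U=np.array([np.cos(PSI),np.sin(PSI),0]);Z=np.array([0,0,1.])
R0=R.from_euler("xyz",[np.pi,0,PSI+np.pi/2])
def bar(th): return B0+230*((np.cos(TH0)-np.cos(th))*U+(np.sin(th)-np.sin(TH0))*Z)
def pose(th,be=0.):
    r=R.from_rotvec(np.cross(-Z,U)*be)*R0
    return bar(th)+L*r.apply([0,0,1]),r.as_euler("xyz")
E
python3 - <<'E'
from bench import robot
from h import *
import cv2
print(pose(.26),pose(0,.4))
for th in np.linspace(0,1,11):
    if robot.inverse_kinematics(*pose(th,.4*(1-th))) is None: print("noIK",th)
for th in np.linspace(.26,.98,7)[1:]:
    p,o=pose(th)
    s=robot.move_linear(p,o,speed=55,f_stop=25)
    print(round(th,2),s,robot.current_contact_force().round(1),robot.current_ft_torque().round(2),robot.current_tcp_pos().round(1),round(robot.current_gripper_width(),3))
    if s: break
print(robot.current_t())
cv2.imwrite("pics/s5.png",robot.get_image("scene")["img"]);cv2.imwrite("pics/t5.png",robot.get_image("top")["img"])
E
```

```text
(array([ 510.4, -162.9,   98. ]), array([-3.14159265,  0.        ,  1.38079633])) (array([ 524.26203461, -165.56594424,   43.2999513 ]), array([2.74159265, 0.        , 1.38079633]))
0.38 False [-1.2 -1.4 -2.6] [-0.2   0.29  0.01] [ 518.6 -164.5  124.2] 0.119
0.5 False [-6.1 -1.2  0.6] [-0.1   1.01 -0.03] [ 530.  -166.7  150.2] 0.114
0.62 False [-8.2 -0.2  2.3] [-0.01  1.4  -0.06] [ 543.9 -169.4  173.9] 0.122
0.74 False [-10.7   0.6   5.7] [ 0.08  1.83 -0.01] [ 560.5 -172.7  196.1] 0.117
0.86 False [-11.4   0.6  10.3] [ 0.14  1.98 -0.07] [ 580.1 -176.5  216.3] 0.119
0.98 False [-8.   0.2  8.9] [-0.01  1.38  0.  ] [ 602.8 -180.9  233.4] 0.122
13.7167
```

```bash
python3 - <<'E'
import cv2,numpy as np
a=cv2.imread("pics/s5.png")[160:360,160:360];b=cv2.imread("pics/t5.png")[100:300,240:440]
cv2.imwrite("pics/z5.png",cv2.resize(np.hstack([a,b]),(800,400),interpolation=cv2.INTER_CUBIC))
E
```

```text
(no output)
```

View pics/z5.png

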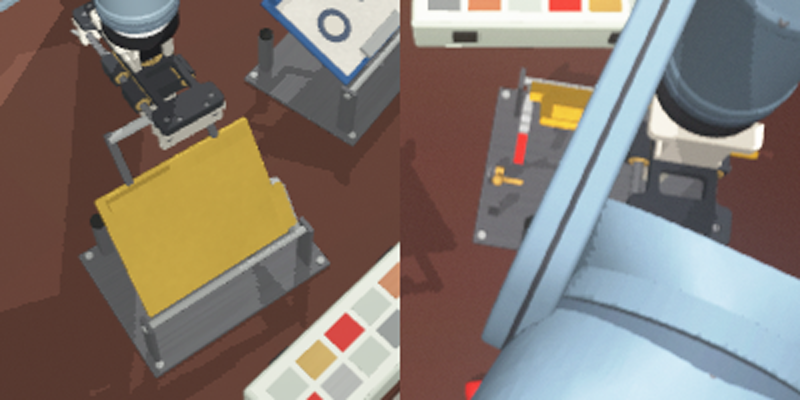

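The brass prop now lies folded down on the base at about (505,180) in the zoom, clear of the red cam. I'll check the tilt from the bar's right end in the scene view.

```bash
python3 - <<'E'
from h import *
import cv2
a=cv2.imread("pics/s5.png")[200:280,190:290]
cv2.imwrite("pics/z6.png",cv2.resize(a,None,fx=7,fy=7,interpolation=cv2.INTER_CUBIC))
f,cx,cy,e,o=CAM["scene"];F=210/np.tan(np.radians(f)/2);M=R.from_euler("xyz",o).as_matrix()
V=np.array([-U[1],U[0],0])
for th in (.26,.8,.85,.9,.95,1.0,1.05):
    q=M.T@(bar(th)-56.5*V-e);print(th,((F*q[:2]/q[2]+[cx,cy]-[190,200]+.5)*7).round(1))
E
```

```text
0.26 [ 93.5 238.4]
0.8 [137.4 189.8]
0.85 [147.  194.1]
0.9 [157.5 200. ]
0.95 [169.1 207.6]
1.0 [181.6 217. ]
1.05 [195.  228.2]
```

View pics/z6.png

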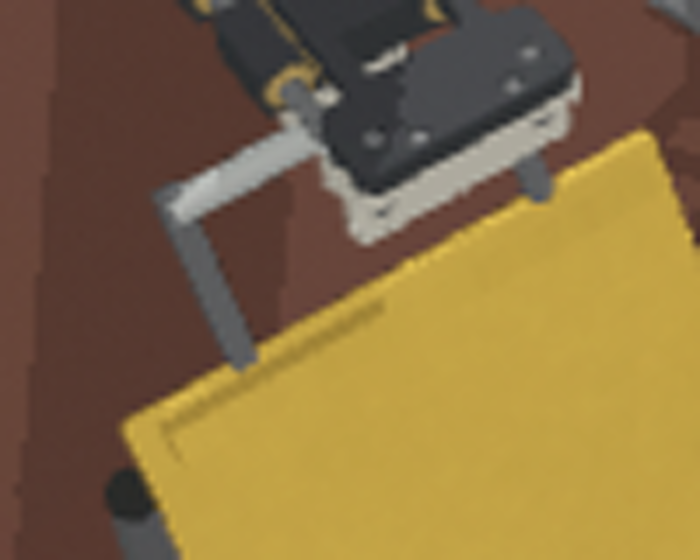

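The tilt is about 0.96. I'll go slightly higher for margin, then lower along the arc, with a light force stop near flat.

```bash
python3 - <<'E'
from bench import robot
from h import *
import cv2
p,o=pose(1.02);print(robot.move_linear(p,o,speed=50,f_stop=20),robot.current_contact_force().round(1))
for th in [.9,.78,.66,.54,.42,.3,.2,.1,.04]:
    p,o=pose(th,.4*(1.02-th)/1.02)
    s=robot.move_linear(p,o,speed=60 if th>.1 else 35,f_stop=20)
    print(round(th,2),s,robot.current_contact_force().round(1),robot.current_ft_torque().round(2),robot.current_tcp_pos().round(1),round(robot.current_gripper_width(),3))
    if s: break
print(robot.current_t())
for n in("scene","top","wrist"): cv2.imwrite(f"pics/{n}7.png",robot.get_image(n)["img"])
E
```

```text
False [-6.9 -0.2  8.8]
0.9 False [-7.2  0.2  9.5] [-0.03  1.08 -0.  ] [ 590.8 -178.6  222.5] 0.117
0.78 False [-8.  -0.1  6.8] [ 0.05  1.21 -0.02] [ 572.8 -175.1  203.4] 0.12
0.66 False [-8.7  0.4  4.8] [0.03 1.13 0.02] [ 557.4 -172.   182.3] 0.121
0.54 False [-8.   0.3  3.2] [-0.08  1.02 -0.04] [ 544.7 -169.6  159.5] 0.117
0.42 False [-7.8 -0.2  2.7] [-0.07  1.13 -0.06] [ 534.9 -167.6  135.1] 0.115
0.3 False [-7.7 -1.3  1.2] [-0.1   1.1  -0.03] [ 528.1 -166.3  109.7] 0.119
0.2 False [-7.  -0.7 -0.3] [-0.21  1.02 -0.04] [ 524.7 -165.6   87.9] 0.118
0.1 False [-6.9 -0.8  0. ] [-0.22  1.09 -0.13] [ 523.6 -165.4   65.9] 0.123
0.04 False [-7.  -1.3 -1. ] [-0.31  1.11 -0.12] [ 524.  -165.4   52.6] 0.117
19.4583
```

View pics/scene7.png

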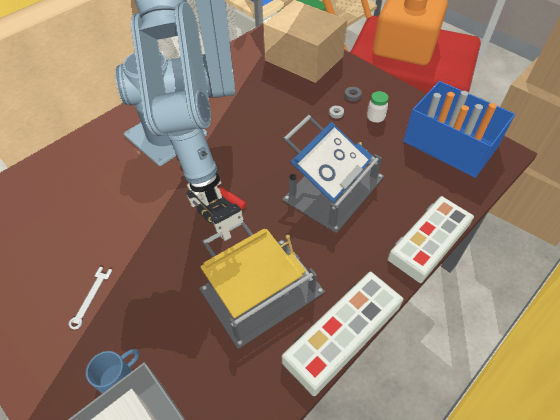

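View pics/wrist7.png

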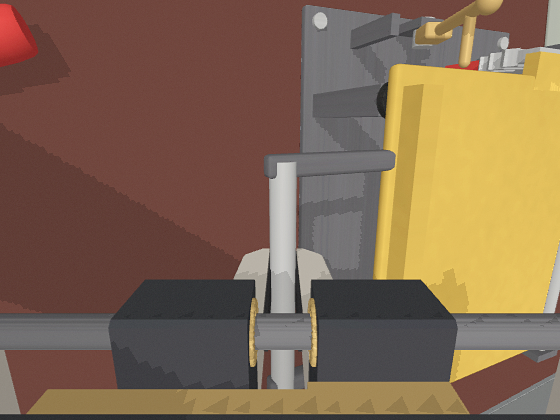

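The board passed all the notches with no extra load. Now the last bit, slowly, down onto the stop.

```bash
python3 - <<'E'
from bench import robot
from h import *
import cv2
for th in (.02,.0,-.02,-.035):
    p,o=pose(th,.4*(1.02-.02)/1.02)
    s=robot.move_linear(p,o,speed=15,f_stop=6)
    print(th,s,robot.current_contact_force().round(1),robot.current_ft_torque().round(2),robot.current_tcp_pos().round(1))
    if s: break
print(robot.current_t())
for n in("scene","top","wrist"): cv2.imwrite(f"pics/{n}8.png",robot.get_image(n)["img"])
a=cv2.imread("pics/scene8.png")[190:350,180:340];b=cv2.imread("pics/top8.png")[120:280,260:420]
cv2.imwrite("pics/z8.png",cv2.resize(np.hstack([a,b]),(800,400),interpolation=cv2.INTER_CUBIC))
E
```

```text
0.02 False [-7.4 -1.3 -1.5] [-0.29  1.12 -0.15] [ 524.3 -165.5   48.1]
0.0 True [-2.7  0.6  4.8] [-0.06 -0.02 -0.04] [ 524.3 -165.5   43.8]
20.4167
```

View pics/z8.png

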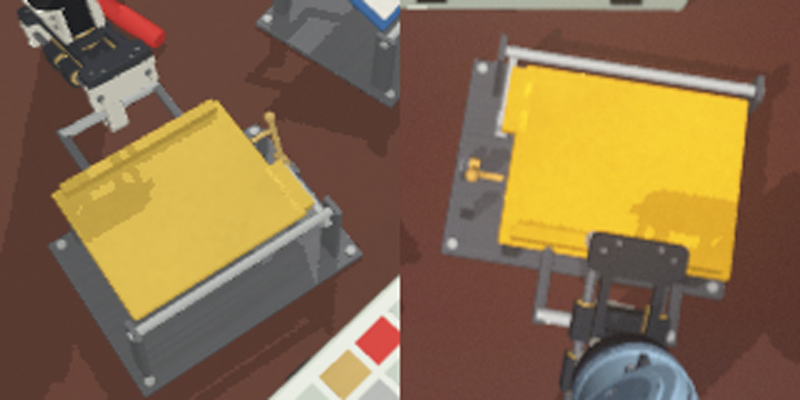

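```bash
python3 - <<'E'
from bench import robot
from h import *
import cv2
robot.sleep(.2);print(robot.current_contact_force().round(1),robot.current_tcp_pos().round(2))
p,o=pose(-.015,.392)
print(robot.move_linear(p,o,speed=10,f_stop=8),robot.current_contact_force().round(1),robot.current_tcp_pos().round(2),robot.current_t())
d=robot.get_image("wrist");cv2.imwrite("pics/w9.png",d["img"])
s=robot.get_image("scene")["img"];cv2.imwrite("pics/s9.png",cv2.resize(s[200:280,190:290],None,fx=7,fy=7,interpolation=cv2.INTER_CUBIC))
f,cx,cy,e,oo=CAM["scene"];F=210/np.tan(np.radians(f)/2);M=R.from_euler("xyz",oo).as_matrix()
V=np.array([-U[1],U[0],0])
for th in (-.03,0,.03,.06,.1,.15):
    q=M.T@(bar(th)-56.5*V-e);print(th,((F*q[:2]/q[2]+[cx,cy]-[190,200]+.5)*7).round(1))
E
```

```text
[-0.6  0.4  5.2] [ 524.27 -165.59   43.74]
True [-0.6  0.3  4.8] [ 524.33 -165.62   43.7 ] 20.975
-0.03 [109.9 321.2]
0 [107.1 311.3]
0.03 [104.5 301.6]
0.06 [102.2 292.2]
0.1 [ 99.5 280.2]
0.15 [ 96.8 266. ]
```

View pics/s9.png

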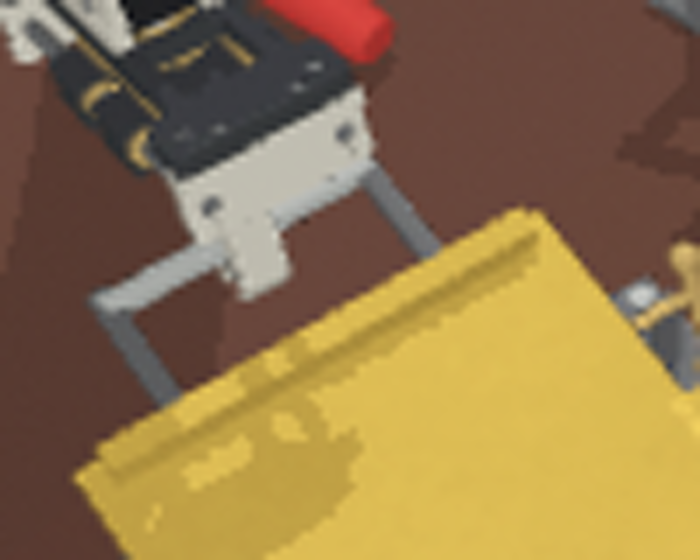

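```bash
python3 - <<'E'
from bench import robot
from h import *
import cv2
p,o=pose(-.02,.392)
print(robot.move_linear(p,o,speed=10,f_stop=18),robot.current_contact_force().round(1),robot.current_tcp_pos().round(2),robot.current_t())
s=robot.get_image("scene")["img"];cv2.imwrite("pics/s10.png",cv2.resize(s[200:280,190:290],None,fx=7,fy=7,interpolation=cv2.INTER_CUBIC))
E
```

```text
True [-2.8  0.   6.7] [ 524.42 -165.65   43.69] 21.3
```

View pics/s10.png

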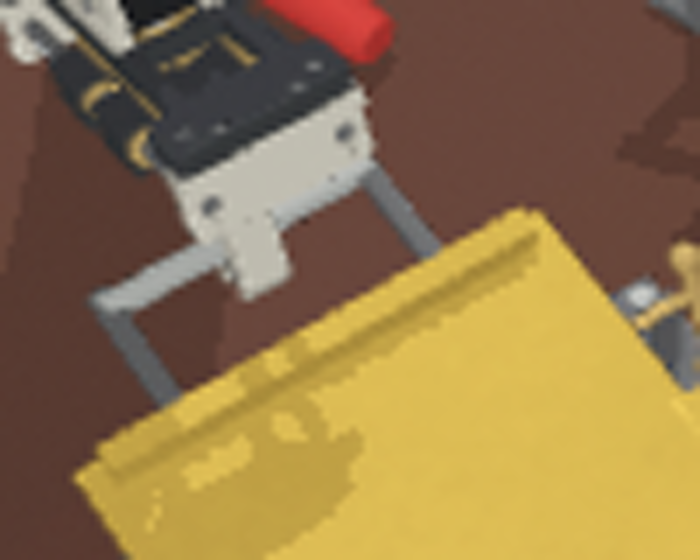

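View pics/w9.png

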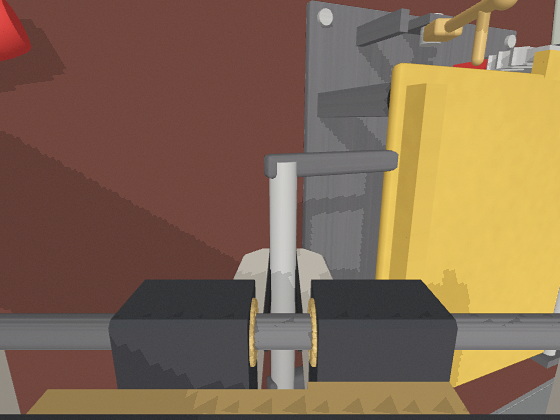

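The stop is firm: 18 N more gives no movement, so the board is flat. I'll release and back out along the finger axis.

```bash
python3 - <<'E'
from bench import robot
from h import *
import cv2
robot.move_gripper(0.4)
p=robot.current_tcp_pos();zt=R.from_euler("xyz",robot.current_eef_rot()).apply([0,0,1])
print(robot.current_gripper_width(),robot.current_contact_force().round(1))
print(robot.move_linear(p-zt*110,speed=60,f_stop=10),robot.current_contact_force().round(1))
q=robot.current_tcp_pos();robot.move_linear([q[0]-60,q[1],q[2]+100],speed=150)
j=robot.current_qpos();j[0]-=.7;robot.move_j(j)
robot.sleep(.3);print(robot.current_t(),robot.current_contact_force().round(1))
for n in("scene","top"): cv2.imwrite(f"pics/{n}11.png",robot.get_image(n)["img"])
a=cv2.imread("pics/scene11.png")[120:350,160:400];b=cv2.imread("pics/top11.png")[110:320,90:420]
cv2.imwrite("pics/z11.png",np.hstack([cv2.resize(a,(400,383)),cv2.resize(b,(400,383))]))
E
```

```text
0.39361183061723276 [-0.8  0.5 -0.2]
False [-0.8 -0.3 -0.6]
26.3333 [ 0.3 -0.2  0.6]
```

View pics/scene11.png

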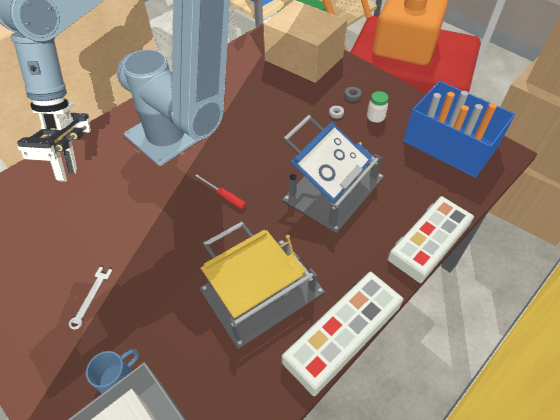

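View pics/top11.png

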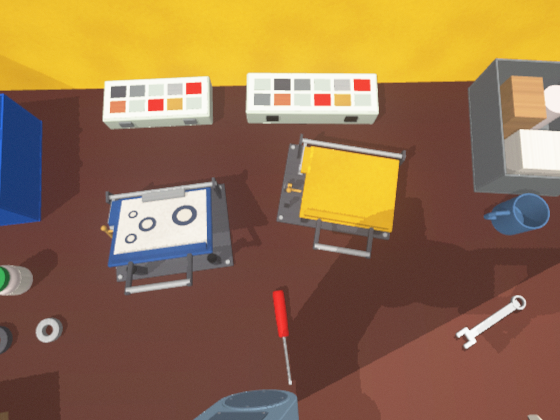

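Both views show the yellow board down, the gripper clear and the blue rest unchanged. One last measurement of the bar height, then hand in.

```bash
python3 - <<'E'
import cv2,numpy as np
a=cv2.imread("pics/scene11.png")[210:310,190:290];b=cv2.imread("pics/top11.png")[190:290,290:390]
cv2.imwrite("pics/z12.png",cv2.resize(np.hstack([a,b]),None,fx=4,fy=4,interpolation=cv2.INTER_CUBIC))
for n in("scene","top"):
    x=cv2.imread(f"pics/{n}0.png").astype(int);y=cv2.imread(f"pics/{n}11.png").astype(int)
    s=np.s_[110:225,275:390] if n=="scene" else np.s_[175:295,95:235]
    print(n,"blue rest max diff",np.abs(x-y)[s].max())
E
```

```text
scene blue rest max diff 33
top blue rest max diff 16
```

View pics/z12.png

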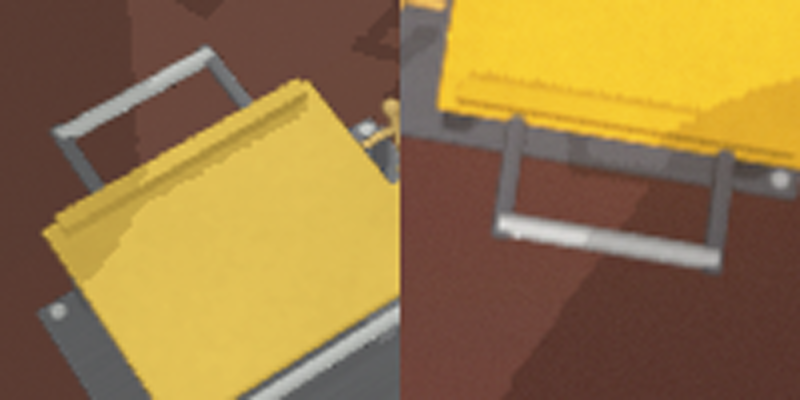

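```bash
python3 - <<'E'
from h import *
S=lambda x,y:((x+.5)/4-.5+190,(y+.5)/4-.5+210)
T=lambda x,y:((x-400+.5)/4-.5+290,(y+.5)/4-.5+190)
for t,s in (((500,222),(210,51)),((717,261),(58,133))):
    print(tri(ray("top",*T(*t)),ray("scene",*S(*s))))
E
```

```text
(array([ 513.84203897, -104.75139858,   99.74597339]), np.float64(0.7746272825420901))
(array([ 490.69636982, -217.45726225,   99.29978676]), np.float64(0.4300086092404967))
```

```bash
python3 - <<'E'
from bench import robot
print(robot.current_t(),robot.hand_in())
E
```

```text
the job is handed in; nothing more can be done
26.4333 None
```

The yellow board was raised past its top notch to a commanded tilt of about 1.02, then lowered under control to flat. I released it and handed in at 26.4 s on the robot's clock.

- **Prop:** pictures at the top of the lift showed the brass prop folded clear. The board also came down past all three notches with no rise in force.
- **Flat:** at the bottom, pressing 18 N harder did not move the board. After release, two views put the bar at about 99.5 mm. The same method read about 2.5 mm high at the start, so that means about 97 mm against the 95 mm expected, a tilt of about 0.01 to 0.02.
- **Gentle handling:** force readings taken between moves stayed under about 16 N. The force on the tool was near zero after release.
- **Blue rest:** its image patch changed only slightly between the first and last pictures. I put that down to shading and rendering noise.

**What disagreed:** the first grasp closed on nothing. A light touch with the shut fingers showed they ended about 37 mm short of the stated TCP. I regripped that much lower and allowed for it in the rest of the motion; I did not find the cause.

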